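# Prop the humidor's lid open on its stay

### The arm

A 6-joint arm with a two-finger parallel gripper is mounted at the origin on the work surface; the furniture and walls round the work are solid. World frame = base frame: x ahead of the robot, y to its left, z up, the work surface at z = 0. Lengths are in m, angles in degrees, forces in N, time in s.
With the tool pointing down it reaches from about 0.325 to 0.775 m from the base axis. Payload 5.5 kg.
Tool frame: the origin (TCP) lies at the very end of the fingers, on their centre line; the grasp point (between the pads) lies 19 mm behind it; z points along the fingers, y is the line along which they close (so a half turn about z gives the same grasp; the last joint's range is limited). The gripper opens to 88 mm and grips with 3 to 60 N. Pads are 20 mm wide; open, the fingers measure 115 mm over their backs; the gripper's body (75 mm by 178 mm) begins 61 mm behind the grasp point.
Start: joints at [-74.124, 5.22, 70.514, -0, 104.267, -3.249], TCP at [0.197, -0.567, 0.223] pointing down, gripper open.
Joint ranges: [-164.24, 164.24], [-49.07, 125.15], [9.68, 141.18], [-86.29, 266.29], [3.28, 154.24], [-151.56, 151.56]. Speed limits (degrees/s): [147.25, 147.25, 172.46, 180, 180, 180].

### API

Orientations are given as a 3x3 rotation matrix whose columns are the frame's x, y, z axes.
In Python, from bench import arm gives the robot as it stands. The module is installed in compiled form; this text tells all that it offers. Calls block until the motion is done:
- arm.move_to(position, orientation): joint-space move of the TCP to a pose.
- arm.move_straight(position, feed=0.15, ori=None, guard=None): straight line of the TCP; ori=None keeps the orientation; feed is the mean speed in m/s. With guard (N) it stops when the force on the tool has changed by that much, and returns True; else False.
- arm.move_joints(angles): joint-space move.
- arm.open_gripper() and arm.gripper_close(strength=None): open the fingers fully, or close them until they stop; strength is the grip in N (None keeps the last).
- arm.dwell(seconds).
- arm.inverse_kinematics(position, orientation): joint angles nearest the present ones, or None.
- arm.get_state(): the state.
- arm.grab_frame(name): name is "scene" or "top" or "wrist"; returns a dict with "pixels" (400x640x3 uint8, red, green, blue), "depth" (400x640 float32, m along the optical axis (not along the pixel's ray), 0 where there is no reading), "camera_matrix" (3x3 intrinsics, pixels), "R" (3x3) and "t" (3): a world point X has camera coordinates R X + t. Camera axes: x right, y down, z forward; pixel columns grow to the right and rows downward; lengths in m; the calibration is good to about 2 mm. A picture is of the moment at which its call begins.
A pose or a line that the arm cannot do raises arm.IKError and nothing moves.
- arm.sign_off(): hands the job in; it is judged then, once.
The state is a dict: "time_s": time; "qpos": joint angles; "qd": joint speeds; "joint_efforts": joint torques, N m; "ee_pos": TCP position; "eef_rot": TCP orientation; "contact_force": force on the tool from outside, world axes, zero at the start; "torque": the same for the moment, N m; "opening": finger opening in m; "grip_force": force on a finger pad.
Only numpy, scipy, OpenCV 4.12 (cv2) and the standard library are available. Lean on these libraries where they do the work, as an engineer would, in place of code of your own. Each camera call takes 0.05 s, during which the arm holds its last target. There are 200 camera calls.

### The job

The humidor needs airing: its lid is thrown right back. Flip up the brass stay on the side of the box by its red knob, as far as it goes, then swing the lid forward until its pin rests in the stay's fork, so that the lid stays propped half open by itself. Leave the other things on the desk where they are.

Things in the scene. Friction and masses are not known exactly. Their poses are not given: they have to be found in the camera images.
- humidor: Burr walnut cigar box, 130 x 190 mm, rim 60 mm high, fixed. Origin: centre of its underside; x points to its back (hinge side), y to its left, z up. Lid hinge axis: along y at x = 68, z = 60 mm. Stay's pivot: on the right side, along y, at x = -45, y = -108, z = 42 mm. A brass pin, 8 mm thick, stands 20 mm out of the lid's right end, 85 mm from the hinge axis.
- humidor_lid (a joint): Lid angle, rad: 0 closed, 1.66 thrown right back (its start; free edge on top, 194 mm above the desk). A slab 194 mm wide, 18 mm thick, 0.24 kg, reaching 134 mm from the hinge axis, its inner face 1 mm from that axis. Below about 1.4 it sinks forward by its weight on a damped hinge (about 1 rad/s) and shuts unless held. Pin in the raised fork: about 0.89.
- stay (a joint): Stay angle, rad: 0 folded, level along the box's right side and pointing to its back; grows as it is flipped up, to a stop at 0.93, where it leans to the back and its fork can catch the lid's pin. A stiff hinge (about 1 N at the knob) keeps it where it is left. A brass bar 9 mm wide with an open fork at its end, 113 mm from the pivot.
- stay_knob (a point): Middle of the stay's red knob: a cylinder 14 mm thick and 34 mm long, axis along the box's y, standing out sideways from the bar on a thin neck; 90 mm from the stay's pivot, 151 mm right of the box's middle. Can be pinched from above across the box's x; it turns in the grasp.
- ink_bottle: Blue ink bottle with a black cap, 62 mm wide, 60 mm high, standing to the right of the box; a bystander. Origin: centre of its underside.
- tumbler: Glass tumbler, 94 mm wide, 92 mm high, to the left of the box; a bystander. Origin: centre of its underside.
- stamp_box: Small silver stamp box, 36 x 54 x 25 mm, standing to the right of the box; a bystander. Origin: centre of its underside.

How it is judged:
By the outcome, as a careful person would: the job done as asked, in the order asked, and still so for the second after the job is handed in, with the robot touching nothing.
It also fails if it takes over 48 s, if anything falls off the work surface, if the arm or the gripper's body presses on something with over 40 N, if the wrist force passes 120 N, or if a joint passes its speed limit or range.

## Working session

There is one attempt and no reset: what is moved stays moved. The work goes in short steps, each a Python script; the robot and the scene stay as the last script left them, time stands still between calls to the robot, and variables do not carry over. Pictures are saved under pics/ and viewed, at most 10 in all, crops included, and the job is handed in when it is done.

```bash
mkdir -p pics
python3 - <<'E'
from bench import arm
import cv2,numpy as np
for n in("scene","top"):
    f=arm.grab_frame(n); cv2.imwrite(f"pics/{n}1.png",f["pixels"][:,:,::-1]); np.savez(f"{n}1.npz",**f)
    print(n,(-f["R"].T@f["t"]).round(3),f["R"].round(3).tolist())
E
```

```text
scene [-0.372  0.623  0.56 ] [[-0.558, -0.83, 0.019], [-0.334, 0.203, -0.92], [0.759, -0.52, -0.391]]
top [0.434 0.014 1.199] [[0.012, -1.0, -0.002], [-0.996, -0.012, -0.087], [0.087, 0.003, -0.996]]
```

View pics/scene1.png

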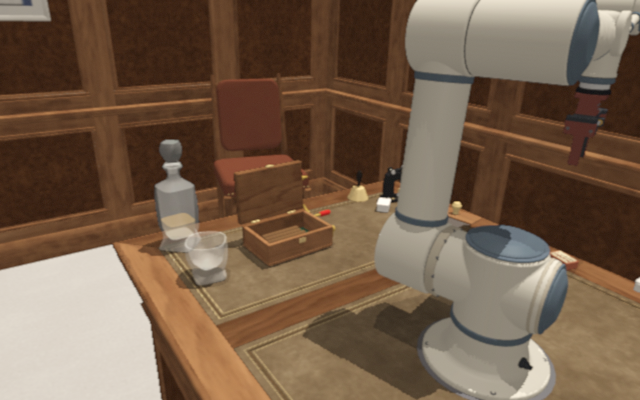

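View pics/top1.png

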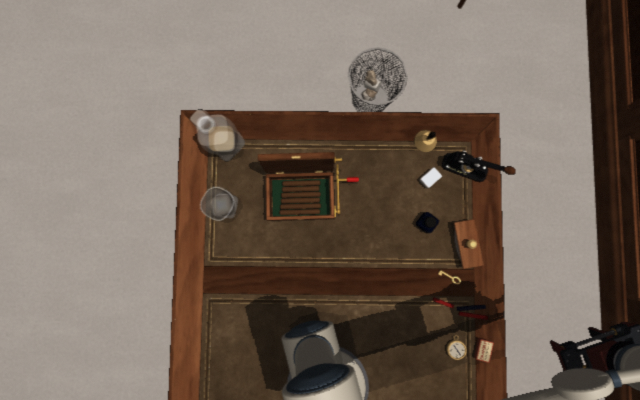

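The top view shows the box (rim about columns 265–336, rows 175–220), nearly square to the world with its back away from the robot. The red knob is at (349,180), the stay along column 338, the ink bottle at (427,222) and the stamp box at (431,177).

```bash
cat > h.py <<'E'
import numpy as np,cv2
def cloud(f):
    d=f["depth"];v,u=np.indices(d.shape);K=f["camera_matrix"]
    c=np.stack([(u-K[0,2])/K[0,0]*d,(v-K[1,2])/K[1,1]*d,d],-1)
    return (c-f["t"])@f["R"]
def redmask(f):
    p=f["pixels"].astype(int);return (p[...,0]>130)&(p[...,1]<60)&(p[...,2]<60)
E
python3 - <<'E'
from h import *
f=np.load("top1.npz");P=cloud(f);np.set_printoptions(precision=3,suppress=True)
print(f["camera_matrix"])
m=redmask(f);m[:, :330]=0;m[:,370:]=0;m[:150]=0;m[220:]=0
print("red",m.sum(),P[m].mean(0),P[m].min(0),P[m].max(0))
roi=np.zeros_like(m);roi[150:230,250:342]=1
z=P[...,2]
r=roi&(z>.052)&(z<.068)
q=P[r];print("rim",len(q),np.percentile(q,[1,99],axis=0))
print(cv2.minAreaRect(q[:,:2].astype(np.float32)*1000))
l=roi&(z>.17);q=P[l];print("lid",len(q),q.min(0),q.max(0),cv2.minAreaRect(q[:,:2].astype(np.float32)*1000))
for n,(a,b,c,d) in dict(ink=(205,240,410,445),stamp=(165,192,415,445),tumb=(180,230,195,245)).items():
    q=P[a:b,c:d].reshape(-1,3);q=q[(q[:,2]>.015)];print(n,q.mean(0),q.min(0),q.max(0))
big=cv2.resize(f["pixels"][140:240,240:450,::-1],None,fx=3.8,fy=3.8,interpolation=cv2.INTER_CUBIC);cv2.imwrite("pics/crop1.png",big)
E
```

```text
[[406.861   0.    323.176]
 [  0.    406.861 197.365]
 [  0.      0.      1.   ]]
red 39 [ 0.588 -0.067  0.047] [ 0.583 -0.082  0.041] [ 0.592 -0.051  0.054]
rim 796 [[ 0.472 -0.022  0.053]
 [ 0.618  0.178  0.067]]
((548.443359375, 75.06719970703125), (151.3669891357422, 205.7645263671875), 2.8218162059783936)
lid 729 [ 0.434 -0.01   0.17 ] [0.637 0.182 1.199] ((535.5133666992188, 85.4828109741211), (203.32785034179688, 191.52105712890625), 0.18923327326774597)
ink [ 0.468 -0.277  0.061] [ 0.434 -0.315  0.016] [0.499 0.014 1.199]
stamp [ 0.598 -0.293  0.039] [ 0.434 -0.337  0.015] [0.635 0.014 1.199]
tumb [0.512 0.309 0.07 ] [0.434 0.014 0.016] [0.558 0.354 1.199]
```

View pics/crop1.png

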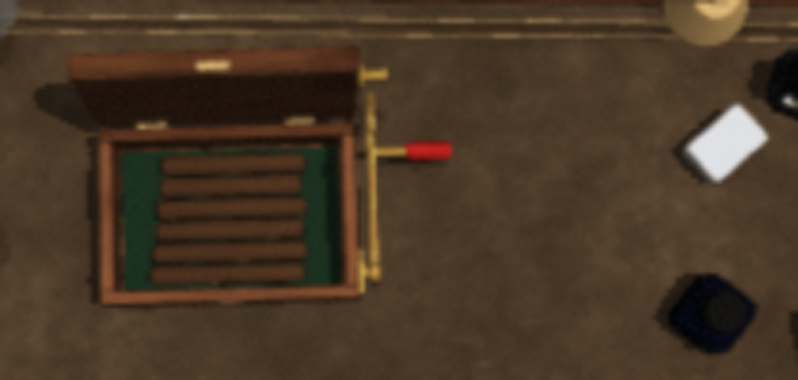

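The box has a yaw of about 2° and its origin is near (0.538, 0.082). That puts the knob at z ≈ 0.042, as it should be. Next I'll check IK for the whole plan and take a close look above the knob.

```bash
cat >> h.py <<'E'
import json,os
B=json.load(open("box.json")) if os.path.exists("box.json") else [0.538,0.082,2.0]
c,s=np.cos(np.radians(B[2])),np.sin(np.radians(B[2]))
RB=np.array([[c,-s,0],[s,c,0],[0,0,1]]);OB=np.array([B[0],B[1],0])
def W(p): return OB+RB@np.asarray(p,float)
def ori(zb,sg):  # tool z in box frame (in its xz plane), closing line in the same plane
    z=np.array(zb,float);x=np.array([0,sg,0.]);return RB@np.stack([x,np.cross(z,x),z],1)
def knob(a,y=-.160,below=.013): return W([-.045+.09*np.cos(a),y,.042+.09*np.sin(a)-below])
def lid(t,depth,y=-.035,sg=1):
    u=np.array([-np.cos(t),0,np.sin(t)]);n=np.array([np.sin(t),0,np.cos(t)])
    return W(np.array([.068,y,.06])+(.134-depth)*u+.010*n),ori(-u,sg)
E
python3 - <<'E'
from h import *
from bench import arm
np.set_printoptions(precision=1,suppress=True)
print(arm.get_state()["eef_rot"])
for sg in(1,-1):
    for p in(knob(0,below=-.15),knob(0),knob(.93)): print(sg,arm.inverse_kinematics(p,ori([0,0,-1],sg)))
    for t,d in((1.66,-.06),(1.66,.025),(1.25,.025),(.9,.025),(.9,-.06)): print(sg,t,arm.inverse_kinematics(*lid(t,d,sg=sg)))
E
```

```text
[[ 0.9  0.3 -0. ]
 [ 0.3 -0.9  0. ]
 [ 0.  -0.  -1. ]]
1 [-10.7   4.   74.9  -0.  101.1 -12.7]
1 [-10.7   7.   88.3  -0.   84.6 -12.7]
1 [-11.5  -0.7  88.9  -0.   91.8 -13.5]
1 1.66 [  1.5  16.6  54.8  -0.  113.7  -0.5]
1 1.66 [  1.5  14.3  66.1  -0.  104.7  -0.5]
1 1.25 [  1.3 -14.5  96.7   0.2  79.5  -0.7]
1 0.9 [  1.  -39.2 121.5   0.7  59.3  -1.2]
1 0.9 None
-1 None
-1 None
-1 None
-1 1.66 None
-1 1.66 None
-1 1.25 None
-1 0.9 None
-1 0.9 None
```

Run:
```python
from h import *
from bench import arm
np.set_printoptions(precision=3,suppress=True)
for d in(.02,.0,-.01,-.02,-.03,-.04): print(d,arm.inverse_kinematics(*lid(.9,d)) is not None, arm.inverse_kinematics(*lid(.87,d)) is not None)
arm.move_to(knob(0,below=-.13),ori([0,0,-1],1))
f=arm.grab_frame("wrist");cv2.imwrite("pics/w1.png",f["pixels"][:,:,::-1]);np.savez("w1.npz",**f)
m=redmask(f);P=cloud(f);q=P[m];q=q[q[:,2]<.07]
print(len(q),np.median(q,0),np.percentile(q,[2,98],axis=0),knob(0,-.151,0),arm.get_state()["time_s"])
```

```text
0.02 True True
0.0 True True
-0.01 True True
-0.02 True True
-0.03 True True
-0.04 True False
525 [ 0.59  -0.063  0.048] [[ 0.584 -0.079  0.044]
 [ 0.596 -0.048  0.05 ]] [ 0.588 -0.067  0.042] 2.4
```

View pics/w1.png

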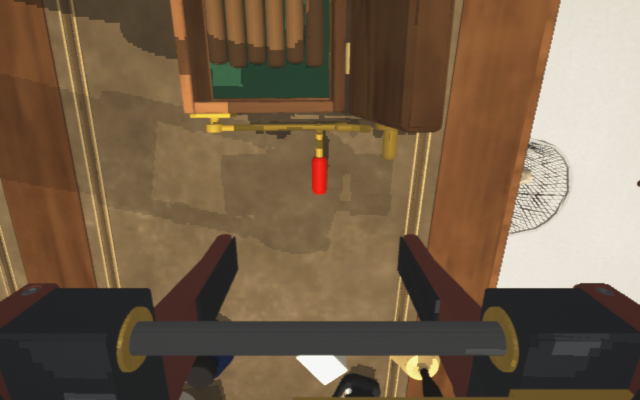

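The close view shows the knob at (319,175), centred between the open fingers, with its neck at (319,140). The pin stands out at (390,145), clear of the descent path. The knob measures about (0.590, −0.0635), so I'll shift the box to match, check the yaw on the rim, then pinch and flip.

```bash
python3 - <<'E'
from h import *
from bench import arm
np.set_printoptions(precision=3,suppress=True)
f=np.load("w1.npz");P=cloud(f)
pts=[]
for u in range(200,325,5):
    col=P[60:125,u];q=col[abs(col[:,2]-.06)<.004]
    if len(q):pts.append(q[q[:,1].argmin()])
pts=np.array(pts);k,b=np.polyfit(pts[:,0],pts[:,1],1);print("yaw",np.degrees(np.arctan(k)),"edge y at .54",k*.54+b)
yaw=2.0 if abs(np.degrees(np.arctan(k))-2)>1.5 else float((np.degrees(np.arctan(k))+2)/2)
a=np.radians(yaw);o=np.array([.590,-.0635])-np.array([[np.cos(a),-np.sin(a)],[np.sin(a),np.cos(a)]])@[.045,-.151]
json.dump([*o,yaw],open("box.json","w"));print(o,yaw,"expected edge y",o[1]-.095)
E
python3 - <<'E'
from h import *
from bench import arm
np.set_printoptions(precision=3,suppress=True)
def st(l):
    t=arm.get_state();print(l,t["time_s"],t["opening"],t["grip_force"],t["contact_force"])
arm.move_straight(knob(0),.15,ori([0,0,-1],1));st("down")
arm.gripper_close(12);st("closed")
for a in np.linspace(.155,.93,6): arm.move_straight(knob(a),.08);
st("up")
arm.move_straight(knob(.95),.05);st("over")
f=arm.grab_frame("wrist");cv2.imwrite("pics/w2.png",f["pixels"][:,:,::-1])
E
```

```text
yaw 1.8526479024577787 edge y at .54 -0.009600810252663364
[0.54  0.086] 1.9263239512288894 expected edge y -0.009097979759615099
down 3.5 0.08827449571200713 0.0 [-0.138 -0.126  0.149]
closed 4.6333 0.013330869511504731 11.995711220952217 [-1.723 -0.259 -0.252]
up 6.5833 0.013658949839435964 12.000589155068155 [ 5.243 -0.893  8.161]
over 6.8333 0.013196395173536738 12.000768430211792 [ 6.238 -0.742  7.449]
```

View pics/w2.png

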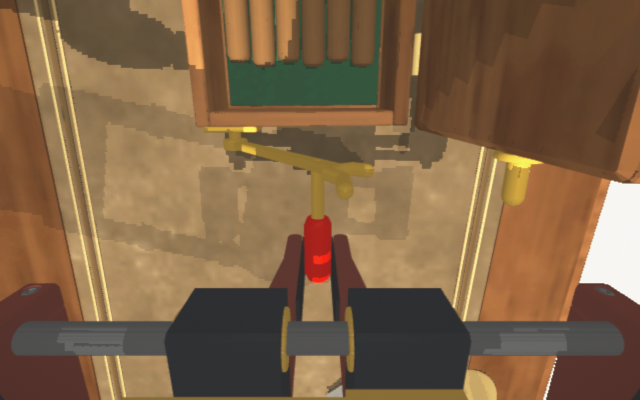

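The knob is pinched at (318,250) and the bar is raised with its fork at (355,175). The 8 N change shows it's against the stop. Now I'll let go, back out sideways and move above the lid.

Run:
```python
from h import *
from bench import arm
np.set_printoptions(precision=3,suppress=True)
arm.open_gripper()
arm.move_straight(knob(.93,y=-.215),.12)
f=arm.grab_frame("wrist");P=cloud(f);m=redmask(f);q=P[m]
qb=(q-OB)@RB;qb=qb[(qb[:,1]>-.18)&(qb[:,2]>.02)]
print("knob box frame",len(qb),np.median(qb,0),qb.max(0),"expected x .0088 top z .121")
arm.move_straight(knob(.93,y=-.215,below=-.16),.25)
arm.move_to(*lid(1.66,-.06))
f=arm.grab_frame("wrist");cv2.imwrite("pics/w3.png",f["pixels"][:,:,::-1])
Pb=(cloud(f)-OB)@RB
e=Pb[(abs(Pb[...,2]-.194)<.008)&(abs(Pb[...,1])<.09)]
print("lid edge x",len(e),np.percentile(e[:,0],[2,50,98]) if len(e) else "", "expected centre",.068+.134*.089+.01*.996, arm.get_state()["time_s"])
```

```text
knob box frame 2252 [ 0.01  -0.15   0.119] [ 0.017 -0.132  0.263] expected x .0088 top z .121
lid edge x 6901 [0.079 0.088 0.096] expected centre 0.08988600000000001 10.4667
```

View pics/w3.png

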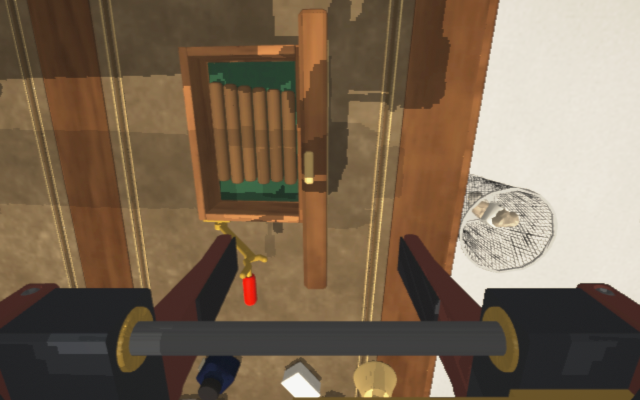

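The stay stays up with its fork open at (258,258). The lid's top edge runs along columns 300–327, between the fingers and within 2 mm of the expected place. Next: lower, grip lightly and swing.

Run:
```python
from h import *
from bench import arm
np.set_printoptions(precision=3,suppress=True)
def st(l):
    t=arm.get_state();print(l,round(t["time_s"],1),t["opening"],t["grip_force"],t["contact_force"])
arm.move_straight(lid(1.66,.022)[0],.12);st("down")
arm.gripper_close(15);st("grip")
for t in np.linspace(1.66,.93,11)[1:]:
    p,o=lid(t,.022);arm.move_straight(p,.06,o)
    if np.linalg.norm(arm.get_state()["contact_force"])>25: st("stop %.2f"%t);break
st("swung %.2f"%t)
f=arm.grab_frame("top");np.savez("top2.npz",**f)
g=arm.grab_frame("scene")
a=cv2.resize(f["pixels"][140:240,240:400],None,fx=4,fy=4,interpolation=cv2.INTER_CUBIC)
b=cv2.resize(g["pixels"][150:275,200:360],None,fx=3.2,fy=3.2,interpolation=cv2.INTER_CUBIC)[:200]
cv2.imwrite("pics/t2.png",np.vstack([a,np.pad(b,((0,0),(0,128),(0,0)))])[:,:,::-1])
```

```text
down 11.3 0.08787531246002023 0.0 [0.358 0.25  1.158]
grip 12.4 0.018272943637778157 15.000232011079788 [-9.668 -0.589  3.048]
swung 0.93 15.2 0.01811294029076771 14.988474994897842 [-0.782 -2.787 -1.219]
```

View pics/t2.png

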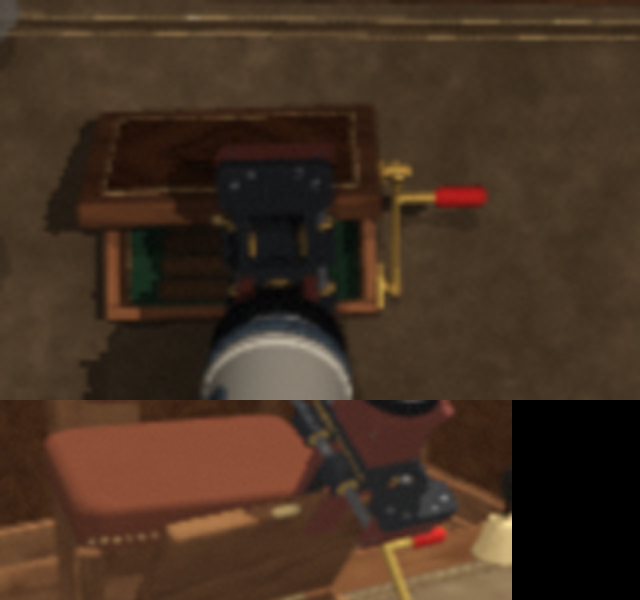

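The lid is half down, with its pin over the fork at (397,170) and the knob still raised at (460,197). I'll ease it down until it seats, let go, back out and check.

Run:
```python
from h import *
from bench import arm
np.set_printoptions(precision=3,suppress=True)
def st(l):
    t=arm.get_state();print(l,round(t["time_s"],1),t["opening"],t["contact_force"])
for t in(.91,.895):
    p,o=lid(t,.022);hit=arm.move_straight(p,.03,o,guard=8);st(f"{t} {hit}")
    if hit:break
arm.open_gripper();st("open")
p,o=lid(t,-.025);arm.move_straight(p,.08);st("out")
arm.move_straight(p+[-.03,0,.10],.15,lid(1.3,0)[1])
arm.move_to(W([-.02,-.16,.33]),ori([0,0,-1],1))
arm.dwell(.5)
f=arm.grab_frame("wrist");cv2.imwrite("pics/w4.png",f["pixels"][:,:,::-1])
Pb=(cloud(f)-OB)@RB;m=redmask(f);q=Pb[m];q=q[(q[:,1]>-.2)&(q[:,2]>.02)];print("knob",np.median(q,0))
# lid outer face slope: y in lid, x .0-.1
g=arm.grab_frame("top");Pt=(cloud(g)-OB)@RB
e=Pt[(abs(Pt[...,1]-.05)<.03)&(Pt[...,0]>.0)&(Pt[...,0]<.075)&(Pt[...,2]>.08)&(Pt[...,2]<.2)]
k=np.polyfit(e[:,0],e[:,2],1);print("lid angle",len(e),np.arctan(-k[0]),"z at x=.04",np.polyval(k,.04))
st("end")
```

```text
0.91 False 15.6 0.018033994580088596 [-1.265 -3.072 -1.106]
0.895 False 15.8 0.018059131537570407 [-1.503 -3.794 -1.845]
open 17.0 0.08734333811103322 [0.152 0.206 0.047]
out 17.7 0.08778594571352646 [-0.029  0.847 -0.383]
knob [ 0.009 -0.15   0.119]
lid angle 506 0.9047691098370545 z at x=.04 0.12200146106467531
end 19.8 0.08803902133924293 [ 0.128  0.311 -0.498]
```

View pics/w4.png

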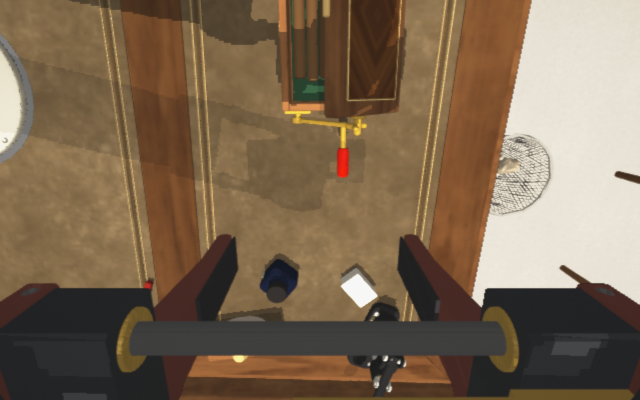

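The lid now stands by itself at about 0.90 rad with its pin in the fork at (360,125). The stay is up, and the ink bottle (278,280) and stamp box (358,287) stand untouched.

```bash
python3 -c "
from bench import arm
print(arm.sign_off())"
```

```text
the job is handed in; nothing more can be done
None
```

The stay is flipped up to its stop and the lid rests propped half open at about 0.90 rad with its pin in the fork; the job was handed in at about 20 s, with nothing else on the desk touched.

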